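# Turn the nested dish's handles clear and run the slide carriage

## Robot

A 7-joint arm with a two-finger parallel gripper is mounted at the origin on the work surface. World frame = base frame: x ahead of the robot, y to its left, z up, the work surface at z = 0. Lengths are in m, angles in rad, forces in N, time in s.
With the tool pointing down it reaches from about 0.425 to 0.875 m from the base axis. Payload 4.7 kg.
Tool frame: the origin (TCP) lies midway between the tips of the shut fingers; the grasp point (between the pads) lies 19 mm behind it; x points along the fingers, y is the direction in which the jaws open and shut, and the axes are right-handed (so a half turn about x gives the same grasp; the last joint's range is limited). The gripper opens to 87 mm and grips with 3 to 60 N. Pads are 19 mm wide; open, the fingers measure 117 mm over their backs; the gripper's body (75 mm by 190 mm) begins 51 mm behind the grasp point.
Start: joints at [-1.32, 0.321, -0.07, 1.45, 0.023, 1.371, -0.057], TCP at [0.153, 0.632, 0.223] pointing down, gripper open.
Joint ranges: [-2.86, 2.86], [-0.3, 2.09], [-1.38, 1.24], [0.06, 2.45], [-1.56, 4.7], [0.09, 2.05], [-2.69, 2.69]. Speed limits (rad/s): [2.57, 2.57, 3.14, 3.14, 3.14, 3.14, 3.14].

## Interface

Orientations are given as a rotation vector (axis times angle).
In Python, from bench import ctrl gives the robot as it stands. The module is installed in compiled form; this text tells all that it offers.
- The arm moves only by the shell command python3 -m jog 'ROWS' [FORCE]. ROWS is JSON, a list of rows, each an object with "rot": the turn, a rotation vector about the tool's x, y, z in units of 5 degrees (1.0 is 5 degrees), a list of three; "travel": the shift along the tool's x, y, z in units of 0.3 m (1.0 is 0.3 m), a list of three; "jaw": the closure, from -1 (fully open) to 1 (shut), so that 0 is half open. In form: [{"rot": [ax, ay, az], "travel": [tx, ty, tz], "jaw": jaw}, ...]. A call has 1 to 8 rows; each row shifts and turns the commanded pose from where the row before left it, along the tool's axes as they then stand; what a row does not reach is not made up. A row lasts 1/10 s, in which the tool goes at most 50 mm and 8.59 degrees, less where a joint would pass 70% of its speed; a pose out of reach is approached as far as the arm can. A call with a number of a shift or a turn outside -1 to 1 is refused whole. A call with a gripper value outside its range is refused whole. The fingers move at their own pace and stop on an object; FORCE is the grip in N (left out, the last holds). Time passes only in rows, so rows that do not move let the fingers close. It gives the time, the measured TCP pose, the force and the opening at its end, in the units of the state.
- ctrl.get_state(): the state, without advancing time (a new reading comes with each control period).
- ctrl.get_image(name): name is "side" or "top" or "wrist"; returns the picture (420x560x3 uint8, red, green, blue); there is no depth.
- ctrl.camera_model(name): a dict with "mtx" (3x3 intrinsics, pixels), "k1" (the pictures are not rectified: a ray, as slopes to the right and down, at radius r is drawn at 1 + k1 r^2 times it, then the intrinsics apply), "extrinsics" (4x4, takes a point from world to camera coordinates); the wrist camera has in their place "hand_eye" (4x4, takes a point from camera to tool coordinates, whose origin is the TCP and whose axes are the tool frame's). Camera axes: x right, y up, looking along -z (the intrinsics and any distortion apply to the point x, -y, -z); pixel columns grow to the right and rows downward; lengths in m; the calibration is good to about 2 mm. A picture is of the moment at which its call begins: read the wrist's pose just before it. camera_model takes no time and is no camera call.
- ctrl.close_job(): hands the job in, once; it reports no verdict.
The state is a dict: "time": time; "joint_positions": joint angles; "qd": joint speeds; "joint_torque": joint torques, N m; "position": TCP position; "tool_rot": TCP orientation; "ft_force": force on the tool from outside, world axes, zero at the start; "torque": the same for the moment, N m; "grip_width": opening from 0.0 (shut) to 1.0 (fully open).
Only numpy, scipy, OpenCV 4.12 (cv2) and the standard library are available. Lean on these libraries where they do the work, as an engineer would, in place of code of your own. Each camera call takes 0.05 s, during which the arm holds its last target.

## Task

On the slide carriage, a steel dish with long handles was dropped into the larger dish with its handles lying on top of the larger dish's handles, so it does not sit down. Without lifting it out or tipping it, push its handles round until they stand squarely crosswise to the lower handles and it sits flat on the bottom. Then run the loaded carriage through its full travel to check that it moves freely: push it to the end stop away from the cream analyser, then all the way to the stop next to the analyser, and leave it there with the other things on the bench undisturbed.

Things in the scene. Friction and masses are not known exactly. Their poses are not given: they have to be found in the camera images.
- dish: Loose inner dish, steel, 106 mm diameter, 56 mm tall, about 220 g. Origin: centre of its underside. Level U handles of 8 mm bar along its own +x and -x, 40 mm wide, reaching 122 mm from its axis, bar centre 47 mm above the underside. Starts 13 mm above the outer floor, handles on the outer handles (within 8 degrees). Turned about 35 degrees either way it drops, and can be turned on to 90.
- outer_floor (a point): Centre of the inner floor of the outer dish (fixed on the carriage): steel, 120 mm outer, 114 mm inner diameter, rim 40 mm above this point, which is 50 mm above the bench. Short upswept U handles along the point's +x and -x, 52 mm wide, to 88 mm from the axis, tops 56 mm above it. Its y is the slide direction. Beyond 88 mm only the tab rises above the carriage plate, 4 mm below this point.
- tab_top (a point): Centre of the top of the carriage's upright push tab, plain steel, 12 mm thick along the slide, 24 mm across it, 54 mm tall, top 100 mm above the bench. 140 mm from the outer dish's axis on the robot's side (outer_floor's -x). Axes as outer_floor's. Push its broad faces, which face along the slide, to move the carriage.
- carriage (a joint): Position of the carriage along the slide, m: 0 in the middle, where it starts, -0.08 and +0.08 at the two end stops. Sliding friction about 6 N plus 12 N per m/s; it stays where it is left.
- analyser: Fixed cream-coloured unit at one end of the slide, 240 mm (its x) by 150 mm (its y) by 160 mm tall, dark vent slots on top, a round steel port facing the slide. Origin at the centre of its underside. It stands at either end of the slide, 315 mm from the slide's middle.
- supply: Fixed low dark grey power unit with cooling fins on top at the other end of the slide, 160 by 130 by 84 mm tall. Origin at the centre of its underside.
- jar_mid (a point): Bystander: centre of a small amber glass jar, 44 mm diameter, 55 mm tall, on the bench in front of the slide.
- cup_mid (a point): Bystander: middle of a white ceramic cup, 50 mm diameter, 40 mm tall, on the bench in front of the slide.
- spatula_mid (a point): Bystander: middle of a thin double-ended steel lab spatula, 205 mm long, 6 mm thick, lying behind the slide.
- bottle_mid (a point): Bystander: centre of a slim white plastic bottle, 29 mm diameter, 85 mm tall, on a far corner of the slide's bed.
- weight_mid (a point): Bystander: centre of a brass weight, 26 by 26 by 20 mm, on a far corner of the slide's bed.
- pot_mid (a point): Bystander: centre of an aluminium sample pot with black cap, 32 mm diameter, 42 mm tall, on a near corner of the slide's bed.
Mind the look-alikes: they are no part of the job. Several things have the shape of the dish; the one meant has the colours described above.

How it is judged:
On the way, in this order (a step that is already met when the one before it is completed fails the run):
1. the inner dish sits flat on the outer dish's floor, its handles crosswise to the outer ones (at least 57 degrees apart) (z of dish in the frame of outer_floor below 0.004 m and horizontal distance between dish and outer_floor below 0.009 m and angle between dish's own z axis and vertical below 0.06 rad and angle between the x axis of dish and the x axis of outer_floor, either way round above 1 rad), for 0.2 s.
2. the carriage, with the dish seated, is at the end stop away from the analyser (all of step 1 and ((y of analyser in the frame of outer_floor above 0 m and value of joint carriage below -0.075 m) or (y of analyser in the frame of outer_floor below 0 m and value of joint carriage above 0.075 m))), for 0.05 s.
At the end, for the whole second after the job is handed in: Carriage within 5 mm of the stop next to the analyser; inner dish at rest and flat on the outer dish's floor (within 4 mm, tilt under 0.06 rad, centred within 9 mm), its handles at least 57 degrees from the line of the outer handles; bystanders within 30 mm of where they were (all of step 1 and ((y of analyser in the frame of outer_floor above 0 m and value of joint carriage above 0.075 m) or (y of analyser in the frame of outer_floor below 0 m and value of joint carriage below -0.075 m)) and linear speed of dish below 0.02 m/s); the robot touches nothing.
It fails at once if the inner dish was lifted (more than 35 mm above the outer dish's floor) or tipped by more than 0.4 rad (z of dish in the frame of outer_floor above 0.035 m or angle between dish's own z axis and vertical above 0.4 rad).
It fails at once if a bystander was moved by more than 30 mm (distance of any of jar_mid, cup_mid, spatula_mid, bottle_mid, weight_mid, pot_mid from where it was at the start of the episode above 0.03 m).
It also fails if it takes over 58 s, if anything falls off the work surface, if the arm or the gripper's body presses on something with over 40 N, if the wrist force passes 120 N, or if a joint passes its speed limit or range.

## Working session

There is one attempt and no reset: what is moved stays moved. The work goes in short steps, Python scripts to look and compute and a shell command to move; the robot and the scene stay as the last step left them, time stands still between calls to the robot, and variables do not carry over. Pictures are saved under pics/ and viewed, and the job is handed in when it is done.

```bash
mkdir -p pics
python3 - <<'E'
from bench import ctrl
import cv2
s=ctrl.get_state();print({k:(v if not hasattr(v,'__len__') else [round(float(x),3) for x in v]) for k,v in s.items()})
for n in ["side","top","wrist"]:
    m=ctrl.camera_model(n);print(n,m)
    cv2.imwrite(f"pics/{n}0.png",ctrl.get_image(n)[:,:,::-1])
E
```

```text
{'time': 0.0, 'joint_positions': [-1.32, 0.322, -0.07, 1.452, 0.023, 1.371, -0.057], 'qd': [-0.0, -0.001, -0.002, -0.001, -0.0, -0.001, 0.0], 'joint_torque': [0.0, -49.128, -0.404, -31.253, -0.064, 0.044, 0.0], 'position': [0.152, 0.631, 0.221], 'tool_rot': [0.184, 1.563, -0.187], 'ft_force': [-0.047, 0.542, -0.025], 'torque': [0.004, 0.047, -0.011], 'grip_width': 1.0026577423814744}
side {'mtx': array([[474.90109804,   0.        , 273.28108068],
       [  0.        , 474.90109804, 204.48373851],
       [  0.        ,   0.        ,   1.        ]]), 'k1': -0.05096466423005563, 'extrinsics': array([[-0.95812742, -0.28627148, -0.00636356,  0.49592164],
       [ 0.17983484, -0.61888932,  0.76461457, -0.19071934],
       [-0.22282568,  0.73145379,  0.64445641, -1.18327955],
       [ 0.        ,  0.        ,  0.        ,  1.        ]])}
top {'mtx': array([[382.86282393,   0.        , 273.72140064],
       [  0.        , 382.86282393, 207.29588011],
       [  0.        ,   0.        ,   1.        ]]), 'k1': -0.043786276727371384, 'extrinsics': array([[-0.00704524, -0.99988325, -0.0135593 , -0.03375044],
       [ 0.98259097, -0.00943951,  0.18554215, -0.53960242],
       [-0.18564848, -0.01201605,  0.98254275, -0.96219822],
       [ 0.        ,  0.        ,  0.        ,  1.        ]])}
wrist {'mtx': array([[360.41095606,   0.        , 274.71000698],
       [  0.        , 360.41095606, 205.67849234],
       [  0.        ,   0.        ,   1.        ]]), 'k1': 0.002185287778535463, 'hand_eye': array([[ 6.21979352e-04,  2.60472371e-01, -9.65481101e-01,
        -1.61945840e-01],
       [ 9.99999232e-01, -1.19712965e-03,  3.21248831e-04,
         6.47244688e-04],
       [-1.07212961e-03, -9.65480559e-01, -2.60472916e-01,
        -6.98178158e-02],
       [ 0.00000000e+00,  0.00000000e+00,  0.00000000e+00,
         1.00000000e+00]])}
```

View pics/top0.png

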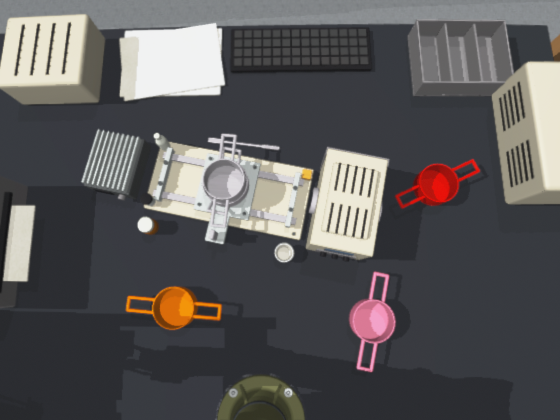

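View pics/side0.png

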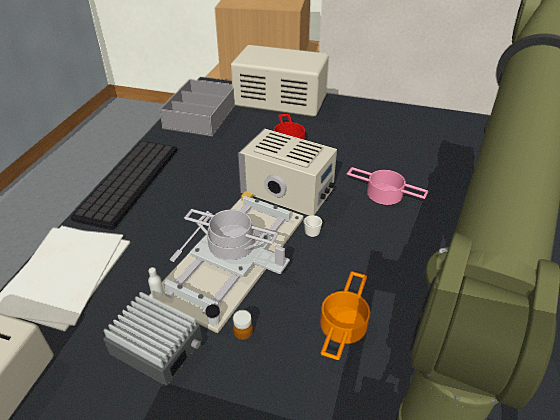

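View pics/wrist0.png

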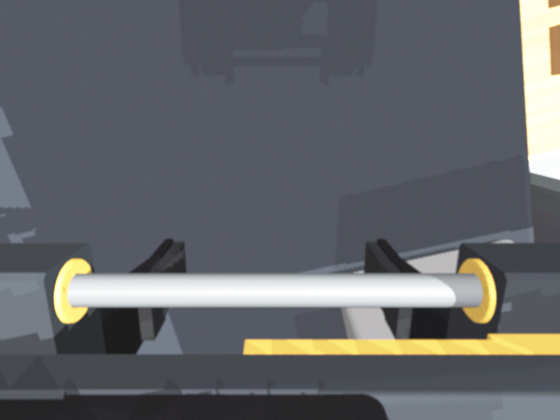

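Run:
```python
import cv2
a=cv2.imread('pics/top0.png')[110:270,70:400]
cv2.imwrite('pics/topc.png',cv2.resize(a,(792,384),interpolation=cv2.INTER_CUBIC))
a=cv2.imread('pics/top0.png')[125:250,165:290]
cv2.imwrite('pics/topd.png',cv2.resize(a,(600,600),interpolation=cv2.INTER_CUBIC))
a=cv2.imread('pics/side0.png')[180:300,150:310]
cv2.imwrite('pics/sidec.png',cv2.resize(a,(800,600),interpolation=cv2.INTER_CUBIC))
```

```text
(no output)
```

View pics/topd.png

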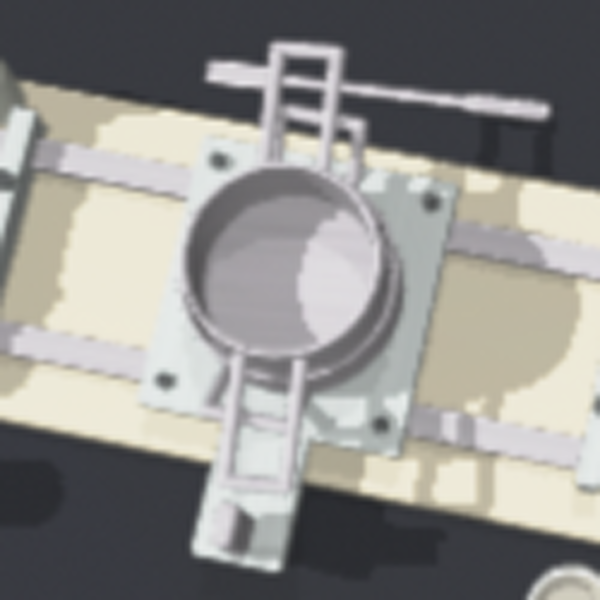

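View pics/sidec.png

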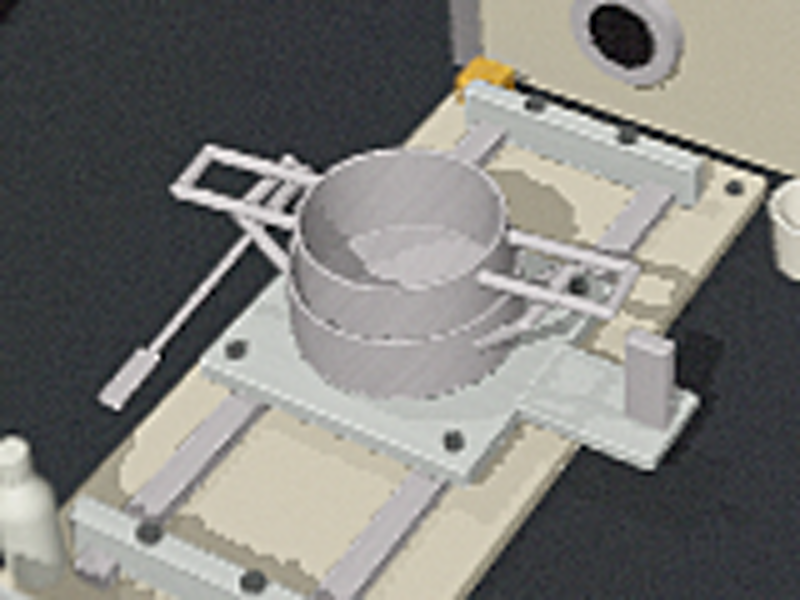

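View pics/topc.png

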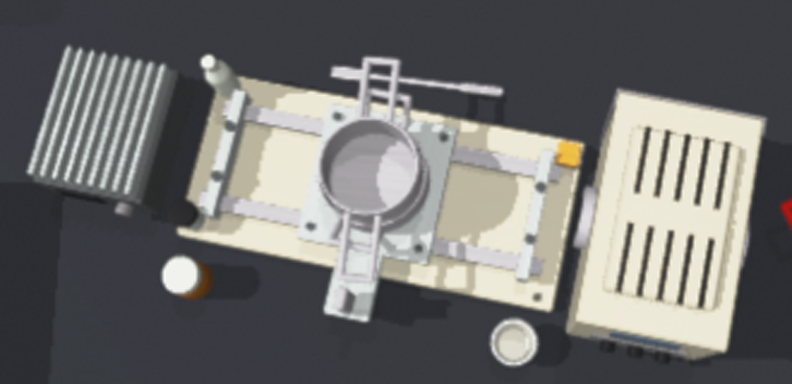

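```bash
cat > h.py <<'E'
import numpy as np, cv2
from bench import ctrl
from scipy.spatial.transform import Rotation as Ro
def back(name,px,z):
    m=ctrl.camera_model(name);K=m['mtx'];k=m['k1'];E=m['extrinsics']
    d=np.array([(px[0]-K[0,2])/K[0,0],(px[1]-K[1,2])/K[1,1]]);u=d.copy()
    for _ in range(20): u=d/(1+k*(u@u))
    r=E[:3,:3].T@np.array([u[0],-u[1],-1]);c=-E[:3,:3].T@E[:3,3]
    return c+r*(z-c[2])/r[2]
def proj(name,P):
    m=ctrl.camera_model(name);K=m['mtx'];k=m['k1'];E=m['extrinsics']
    p=E[:3,:3]@np.array(P)+E[:3,3];u=np.array([p[0],-p[1]])/-p[2];u=u*(1+k*(u@u))
    return K[:2,:2]@u+K[:2,2]
def tool():
    s=ctrl.get_state();R=Ro.from_rotvec(s['tool_rot']).as_matrix();return np.array(s['position']),R,s
E
python3 - <<'E'
from h import *
np.set_printoptions(precision=4,suppress=True)
c=lambda x,y:(165+x/4.8-.4,125+y/4.8-.4)
S=[back('top',c(*p),.05) for p in[(220,160),(432,202),(166,380),(381,424)]]
print('screws',S,np.mean(S,0))
u=(S[1]-S[0]+S[3]-S[2]);v=(S[0]-S[2]+S[1]-S[3]);print(np.degrees(np.arctan2(u[1],u[0])),np.degrees(np.arctan2(v[1],v[0])),np.linalg.norm(u)/2,np.linalg.norm(v)/2)
for n,p in dict(ne=(255,485),fe=(307,47)).items(): print(n,back('top',c(*p),.112))
print('tab',back('top',c(240,515),.10))
p,R,s=tool();print(p,R)
E
```

```text
screws [array([0.6778, 0.1331, 0.05  ]), array([0.6516, 0.0127, 0.05  ]), array([0.5508, 0.1601, 0.05  ]), array([0.525 , 0.0404, 0.05  ])] [0.6013 0.0866 0.05  ]
-102.24241403634652 -12.179300300391569 0.12285061025482336 0.1297073629196103
ne [0.4829 0.0994 0.112 ]
fe [0.7204 0.0763 0.112 ]
tab [0.469  0.1088 0.1   ]
[0.1524 0.6314 0.2217] [[-0.0002  0.2346  0.9721]
 [-0.0014  0.9721 -0.2346]
 [-1.     -0.0014  0.0001]]
```

Run:
```python
import cv2
a=cv2.imread('pics/top0.png')[190:250,195:255]
cv2.imwrite('pics/tope.png',cv2.resize(a,(600,600),interpolation=cv2.INTER_CUBIC))
```

```text
(no output)
```

View pics/tope.png

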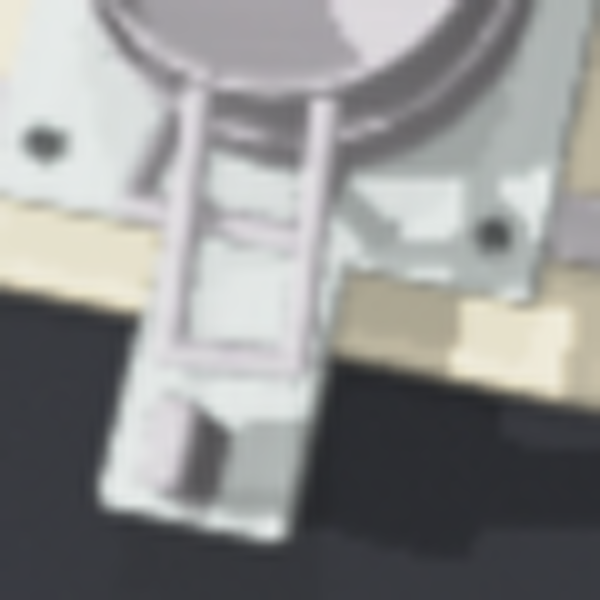

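Run:
```python
from h import *
np.set_printoptions(precision=4,suppress=True)
tab=back('top',(212.3,235),.10);print('tab',tab)
C=np.array([.6015,.0875]);print('dir from tab',np.degrees(np.arctan2(*(C-tab[:2])[::-1])),np.linalg.norm(C-tab[:2]))
t=lambda x,y:(70+x/2.4,110+y/2.4)
a=np.radians(-12.2);X=np.array([np.cos(a),np.sin(a)]);Y=np.array([-X[1],X[0]])
for n,p,z in [('bottle top',(208,62),.11),('weight',(568,150),.04),('pot',(190,213),.06),('jar',(182,272),.055),('cup',(514,340),.04),('port',(583,215),.08),('anal corner',(618,93),.16),('anal corner2',(568,330),.16)]:
    w=back('top',t(*p),z);print(n,w,'outer:',(w[:2]-C)@X,(w[:2]-C)@Y)
# pusher start: handle at -5.6 deg
b=np.radians(-5.6);H=np.array([np.cos(b),np.sin(b)]);V=np.array([-H[1],H[0]])
T=C+.105*H+.050*V;print('target',T)
p,R,s=tool();d=np.r_[T,.222]-p;print('tool travel units',R.T@d/.3)
print('tab-dish check', np.degrees(b))
```

```text
tab [0.4613 0.1144 0.1   ]
dir from tab -10.866733552711256 0.14280734325864458
bottle top [0.7203 0.2644 0.11  ] outer: 0.07868796262476772 0.19803455967795064
weight [ 0.6366 -0.1283  0.04  ] outer: 0.0799063510219824 -0.2035162423645888
pot [0.5637 0.2921 0.06  ] outer: -0.08015833088580532 0.19198529315390764
jar [0.4986 0.2992 0.055 ] outer: -0.145290908008464 0.18516878446654728
cup [ 0.4229 -0.0646  0.04  ] outer: -0.14242884207808015 -0.18640445581284507
port [ 0.5529 -0.1396  0.08  ] outer: 0.0004968493601322318 -0.23222862229119523
anal corner [ 0.6617 -0.1709  0.16  ] outer: 0.11340068882384403 -0.23983865815761593
anal corner2 [ 0.4235 -0.1149  0.16  ] outer: -0.1312224782710583 -0.2354418676372217
target [0.7109 0.127 ]
tool travel units [ 0.001  -1.1978  2.2039]
tab-dish check -5.6
```

```bash
python3 -m jog '[{"rot":[0,0,0],"travel":[0,-0.075,0.138],"jaw":1},{"rot":[0,0,0],"travel":[0,-0.075,0.138],"jaw":1},{"rot":[0,0,0],"travel":[0,-0.075,0.138],"jaw":1},{"rot":[0,0,0],"travel":[0,-0.075,0.138],"jaw":1},{"rot":[0,0,0],"travel":[0,-0.075,0.138],"jaw":1},{"rot":[0,0,0],"travel":[0,-0.075,0.138],"jaw":1},{"rot":[0,0,0],"travel":[0,-0.075,0.138],"jaw":1},{"rot":[0,0,0],"travel":[0,-0.075,0.138],"jaw":1}]' 20
python3 -m jog '[{"rot":[0,0,0],"travel":[0,-0.075,0.138],"jaw":1},{"rot":[0,0,0],"travel":[0,-0.075,0.138],"jaw":1},{"rot":[0,0,0],"travel":[0,-0.075,0.138],"jaw":1},{"rot":[0,0,0],"travel":[0,-0.075,0.138],"jaw":1},{"rot":[0,0,0],"travel":[0,-0.075,0.138],"jaw":1},{"rot":[0,0,0],"travel":[0,-0.075,0.138],"jaw":1},{"rot":[-0.8,0,0],"travel":[0,0,0],"jaw":1},{"rot":[-0.8,0,0],"travel":[0,0,0],"jaw":1}]'
python3 - <<'E'
from h import *
np.set_printoptions(precision=4,suppress=True)
p,R,s=tool();print(p,R,s['joint_positions'],s['ft_force'],s['grip_width'])
d=np.r_[.7109,.127,.222]-p;print('tool travel units',R.T@d/.3)
cv2.imwrite('pics/w1.png',ctrl.get_image('wrist')[:,:,::-1])
cv2.imwrite('pics/t1.png',ctrl.get_image('top')[:,:,::-1])
E
```

```text
time: 0.95
position: [0.4333, 0.3776, 0.2225]
tool_rot: [0.186, 1.563, -0.186]
ft_force: [1.4, 0.4, -0.5]
grip_width: 0.354
time: 1.75
position: [0.643, 0.1871, 0.2216]
tool_rot: [0.076, 1.57, -0.078]
ft_force: [-0.3, 0.5, -0.5]
grip_width: 0.01
[0.643  0.1871 0.2216] [[-0.0009  0.0984  0.9952]
 [-0.0014  0.9952 -0.0984]
 [-1.     -0.0014 -0.0008]] [-0.5539  0.3691  0.3068  1.4081 -0.1101  1.3825  1.2264] [-0.2916  0.4672 -0.5143] 0.009841182065920301
tool travel units [-0.0012 -0.177   0.2448]
```

```bash
python3 -m jog '[{"rot":[0,0,0],"travel":[0,-0.088,0.122],"jaw":1},{"rot":[0,0,0],"travel":[0,-0.088,0.122],"jaw":1},{"rot":[0,0,0],"travel":[0,0,0],"jaw":1}]'
python3 - <<'E'
from h import *
np.set_printoptions(precision=4,suppress=True)
p,R,s=tool();print(p,R[:,2])
cv2.imwrite('pics/w1.png',ctrl.get_image('wrist')[:,:,::-1])
cv2.imwrite('pics/t1.png',cv2.resize(ctrl.get_image('top')[110:270,140:340,::-1],(800,640))[:600])
E
```

```text
time: 2.15
position: [0.7126, 0.1223, 0.2212]
tool_rot: [0.079, 1.568, -0.089]
ft_force: [-0.1, -0.2, -0.6]
grip_width: 0.004
[0.7126 0.1223 0.2212] [ 0.9943 -0.1068  0.0016]
```

View pics/w1.png

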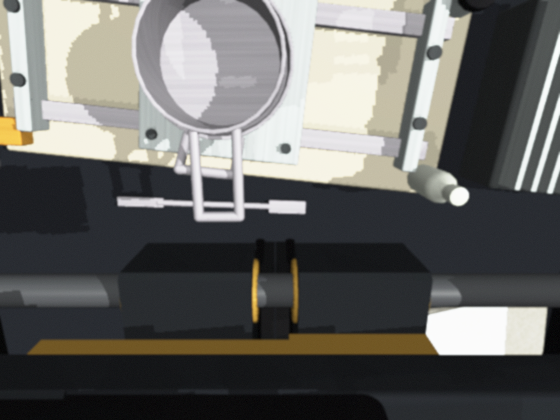

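View pics/t1.png

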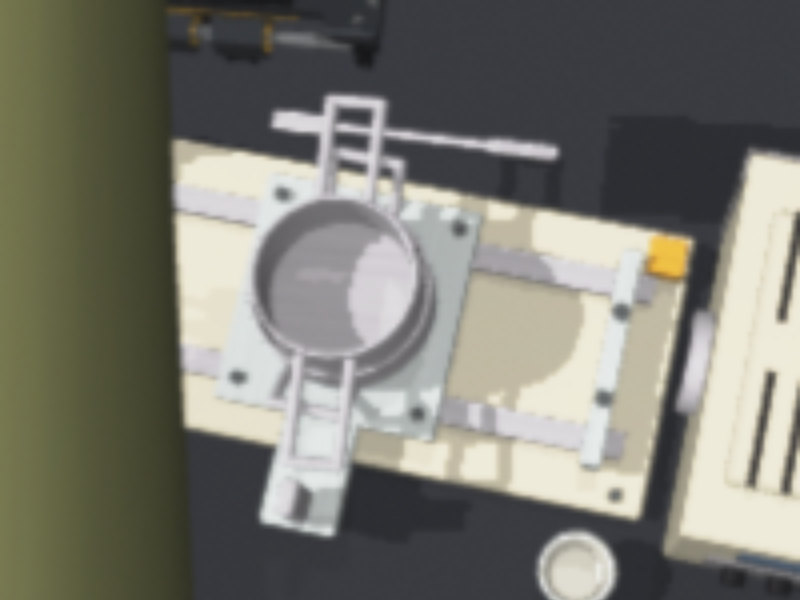

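```bash
cat >> h.py <<'E'
def wback(px,z,p,R):
    m=ctrl.camera_model('wrist');K=m['mtx'];H=m['hand_eye']
    u=np.array([(px[0]-K[0,2])/K[0,0],(px[1]-K[1,2])/K[1,1]])
    r=R@(H[:3,:3]@np.array([u[0],-u[1],-1]));c=p+R@H[:3,3]
    return c+r*(z-c[2])/r[2]
E
python3 - <<'E'
from h import *
np.set_printoptions(precision=4,suppress=True)
p,R,s=tool();print(p,proj('top',p),proj('top',p+[0,0,.07]))
for q in [(198,216),(242,215),(197,130),(238,130)]: print(wback(q,.11,p,R))
A=wback((220,215.5),.11,p,R);B=wback((217.5,130),.11,p,R);d=A-B;print(np.degrees(np.arctan2(d[1],d[0])))
print('screws',wback((151,134),.05,p,R),wback((285,148),.05,p,R))
print('rim',[wback(q,.119,p,R) for q in[(133,50),(287,55),(213,133)]])
print('bottle',wback((457,195),.11,p,R))
E
```

```text
[0.7099 0.1288 0.2217] [199.6009 121.3281] [192.9379 108.0019]
[0.7162 0.0674 0.11  ]
[0.7189 0.1022 0.11  ]
[0.65  0.077 0.11 ]
[0.6531 0.1073 0.11  ]
-6.3521750024890755
screws [0.6515 0.0217 0.05  ] [0.6762 0.1419 0.05  ]
rim [array([0.5925, 0.0438, 0.119 ]), array([0.6061, 0.148 , 0.119 ]), array([0.653 , 0.0901, 0.119 ])]
bottle [0.7193 0.271  0.11  ]
```

```bash
python3 -m jog '[{"rot":[0,0,0],"travel":[0.1,0,0],"jaw":1},{"rot":[0,0,0],"travel":[0.1,0,0],"jaw":1},{"rot":[0,0,0],"travel":[0.1,0,0],"jaw":1},{"rot":[0,0,0],"travel":[0.1,0,0],"jaw":1},{"rot":[0,0,0],"travel":[0.09,0,0],"jaw":1},{"rot":[0,0,0],"travel":[0,0,0],"jaw":1},{"rot":[0,0,0],"travel":[0,0,0],"jaw":1}]'
python3 - <<'E'
from h import *
np.set_printoptions(precision=4,suppress=True)
p,R,s=tool();print(p,R[:,2],s['ft_force'])
d=p[:2]-[.6025,.0885];print('rel tool y,z',d@R[:2,1],d@R[:2,2])
cv2.imwrite('pics/w2.png',ctrl.get_image('wrist')[:,:,::-1])
E
```

```text
time: 2.95
position: [0.7091, 0.1319, 0.0761]
tool_rot: [0.076, 1.57, -0.074]
ft_force: [0.1, -0.2, 0.9]
grip_width: 0.004
[0.7091 0.1319 0.0761] [ 0.9954 -0.0955 -0.0006] [ 0.0847 -0.2373  0.8953]
rel tool y,z 0.05335244549364086 0.10200149938080581
```

View pics/w2.png

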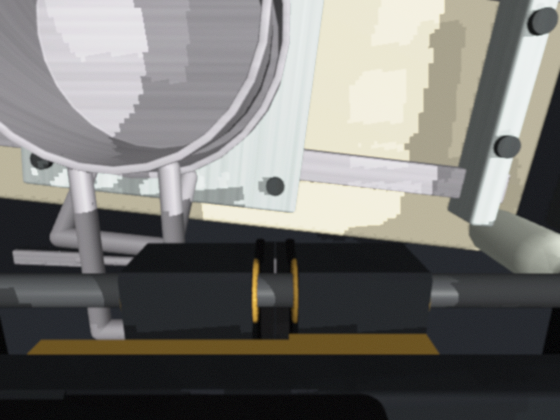

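```bash
python3 -m jog '[{"rot":[0,0,0],"travel":[0,-0.03,0],"jaw":1},{"rot":[0,0,0],"travel":[0,-0.03,0],"jaw":1},{"rot":[0.8,0,0],"travel":[0,-0.024,0.0073],"jaw":1},{"rot":[0.8,0,0],"travel":[0,-0.024,0.0073],"jaw":1},{"rot":[0.8,0,0],"travel":[0,-0.024,0.0073],"jaw":1},{"rot":[0.8,0,0],"travel":[0,-0.024,0.0073],"jaw":1},{"rot":[0,0,0],"travel":[0,0,0],"jaw":1}]'
python3 - <<'E'
from h import *
np.set_printoptions(precision=4,suppress=True)
p,R,s=tool();print(p,R[:,2],s['ft_force'])
d=p[:2]-[.6025,.0885];print('rel tool y,z',d@R[:2,1],d@R[:2,2])
cv2.imwrite('pics/w3.png',ctrl.get_image('wrist')[:,:,::-1])
E
```

```text
time: 3.7
position: [0.7115, 0.0794, 0.0768]
tool_rot: [0.297, 1.548, -0.298]
ft_force: [0.4, -0.3, -1.2]
grip_width: 0.008
[0.7115 0.0794 0.0768] [ 0.9288 -0.3706  0.0021] [ 0.4096 -0.2818 -1.224 ]
rel tool y,z 0.03198395139759085 0.10460207064648279
```

View pics/w3.png

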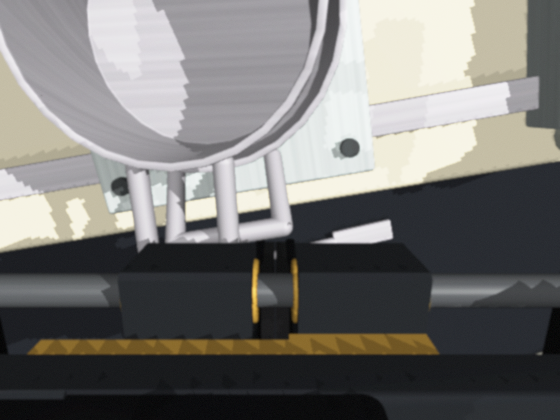

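```bash
python3 -m jog '[{"rot":[0.8,0,0],"travel":[0,-0.024,0.0073],"jaw":1},{"rot":[0.8,0,0],"travel":[0,-0.024,0.0073],"jaw":1},{"rot":[0.8,0,0],"travel":[0,-0.024,0.0073],"jaw":1},{"rot":[0.8,0,0],"travel":[0,-0.024,0.0073],"jaw":1},{"rot":[0.8,0,0],"travel":[0,-0.024,0.0073],"jaw":1},{"rot":[0.8,0,0],"travel":[0,-0.024,0.0073],"jaw":1},{"rot":[0.8,0,0],"travel":[0,-0.024,0.0073],"jaw":1},{"rot":[0,0,0],"travel":[0,0,0],"jaw":1}]'
python3 - <<'E'
from h import *
np.set_printoptions(precision=4,suppress=True)
p,R,s=tool();print(p,R[:,2],s['ft_force'],np.degrees(np.arctan2(R[1,2],R[0,2])))
d=p[:2]-[.6025,.0885];print('rel tool y,z',d@R[:2,1],d@R[:2,2])
cv2.imwrite('pics/w4.png',ctrl.get_image('wrist')[:,:,::-1])
cv2.imwrite('pics/s4.png',cv2.resize(ctrl.get_image('side')[160:310,140:340,::-1],(800,600)))
E
```

```text
time: 4.55
position: [0.6956, 0.0307, 0.076]
tool_rot: [0.676, 1.463, -0.676]
ft_force: [0.9, 0.2, -0.4]
grip_width: 0.004
[0.6956 0.0307 0.076 ] [ 0.6481 -0.7615  0.0006] [ 0.883   0.2033 -0.388 ] -49.599200949305406
rel tool y,z 0.0334798659443488 0.10434493248825626
```

View pics/w4.png

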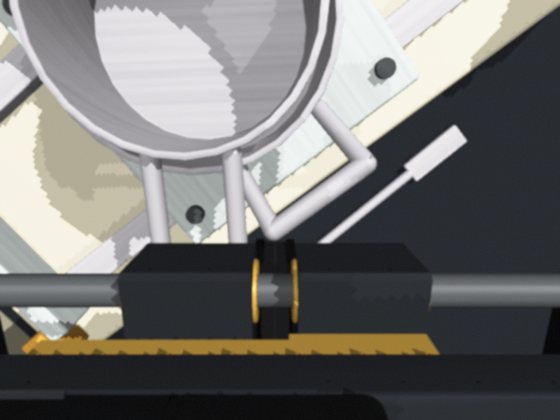

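View pics/s4.png

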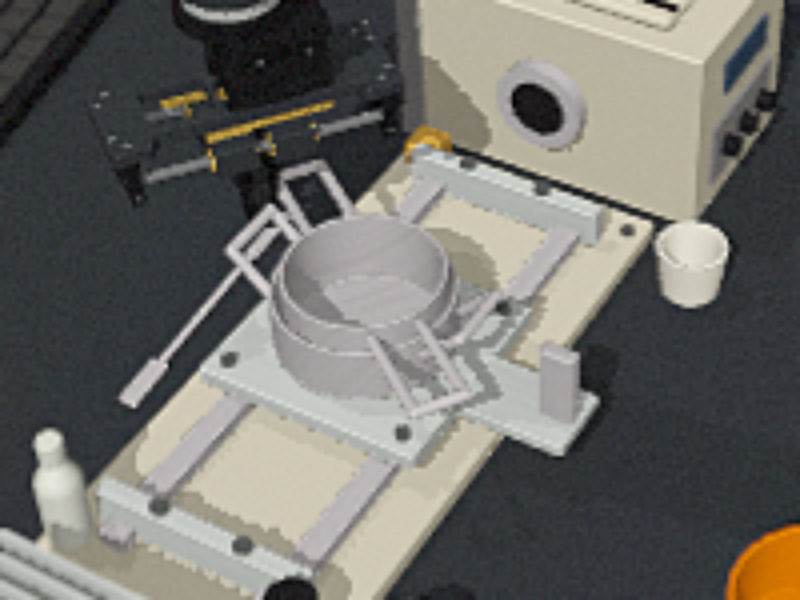

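```bash
python3 -m jog '[{"rot":[0.8,0,0],"travel":[0,-0.024,0.0073],"jaw":1},{"rot":[0.8,0,0],"travel":[0,-0.024,0.0073],"jaw":1},{"rot":[0.8,0,0],"travel":[0,-0.024,0.0073],"jaw":1},{"rot":[0.8,0,0],"travel":[0,-0.024,0.0073],"jaw":1},{"rot":[0.8,0,0],"travel":[0,-0.024,0.0073],"jaw":1},{"rot":[0.8,0,0],"travel":[0,-0.024,0.0073],"jaw":1},{"rot":[0.8,0,0],"travel":[0,-0.024,0.0073],"jaw":1},{"rot":[0,0,0],"travel":[0,0,0],"jaw":1}]'
python3 - <<'E'
from h import *
np.set_printoptions(precision=4,suppress=True)
p,R,s=tool();print(p,R[:,2],s['ft_force'],np.degrees(np.arctan2(R[1,2],R[0,2])))
d=p[:2]-[.6025,.0885];print('rel tool y,z',d@R[:2,1],d@R[:2,2])
cv2.imwrite('pics/t5.png',cv2.resize(ctrl.get_image('top')[110:260,140:340,::-1],(800,600)))
cv2.imwrite('pics/s5.png',cv2.resize(ctrl.get_image('side')[160:310,140:340,::-1],(800,600)))
E
```

```text
time: 5.45
position: [0.659, -0.0049, 0.0758]
tool_rot: [1.047, 1.305, -1.047]
ft_force: [1.0, -0.1, 0.3]
grip_width: 0.009
[ 0.659  -0.0049  0.0758] [ 0.2166 -0.9763 -0.0001] [ 0.9599 -0.0615  0.2812] -77.49289609319403
rel tool y,z 0.03493660595568656 0.10337890078203901
```

View pics/t5.png

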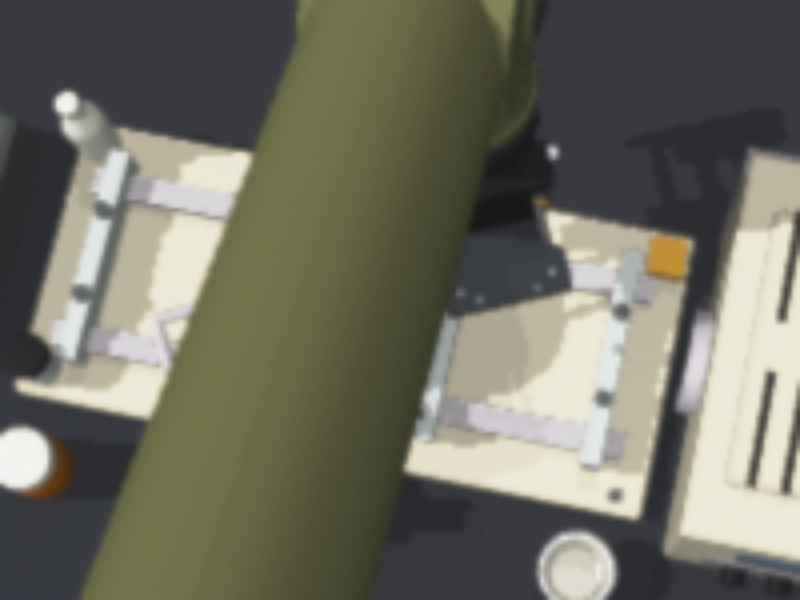

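View pics/s5.png

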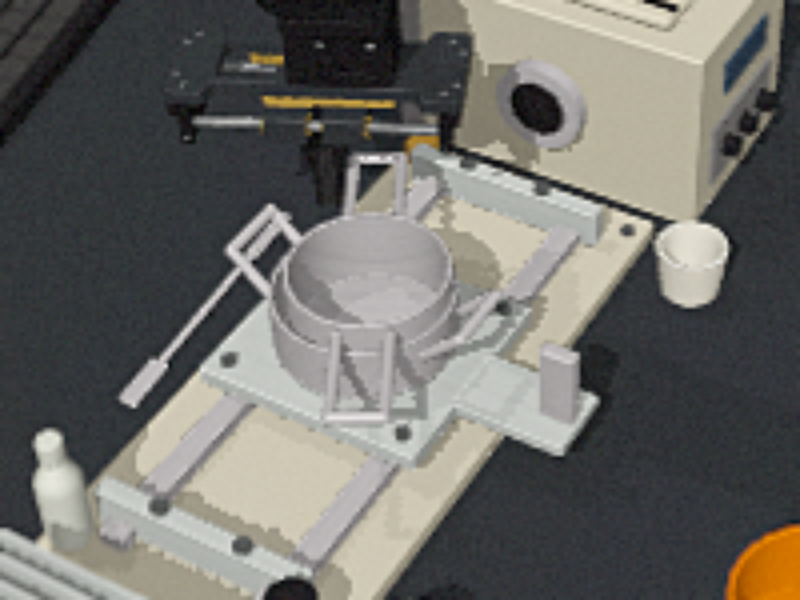

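```bash
python3 -m jog '[{"rot":[0.8,0,0],"travel":[0,-0.024,0.0073],"jaw":1},{"rot":[0.8,0,0],"travel":[0,-0.024,0.0073],"jaw":1},{"rot":[0.8,0,0],"travel":[0,-0.024,0.0073],"jaw":1},{"rot":[0.8,0,0],"travel":[0,-0.024,0.0073],"jaw":1},{"rot":[0.8,0,0],"travel":[0,-0.024,0.0073],"jaw":1},{"rot":[0.8,0,0],"travel":[0,-0.024,0.0073],"jaw":1},{"rot":[0,0,0],"travel":[0,0,0],"jaw":1}]'
python3 - <<'E'
from h import *
np.set_printoptions(precision=4,suppress=True)
p,R,s=tool();print(p,R[:,2],s['ft_force'],np.degrees(np.arctan2(R[1,2],R[0,2])))
d=p[:2]-[.6025,.0885];print('rel tool y,z',d@R[:2,1],d@R[:2,2])
cv2.imwrite('pics/w6.png',ctrl.get_image('wrist')[:,:,::-1])
cv2.imwrite('pics/s6.png',cv2.resize(ctrl.get_image('side')[160:310,140:340,::-1],(800,600)))
E
```

```text
time: 6.25
position: [0.6167, -0.0192, 0.0756]
tool_rot: [1.355, 1.108, -1.355]
ft_force: [0.0, -0.4, -0.1]
grip_width: 0.003
[ 0.6167 -0.0192  0.0756] [-0.1986 -0.9801 -0.0003] [ 0.0185 -0.4387 -0.064 ] -101.45401249854797
rel tool y,z 0.03531433816633954 0.10278147714465122
```

View pics/w6.png

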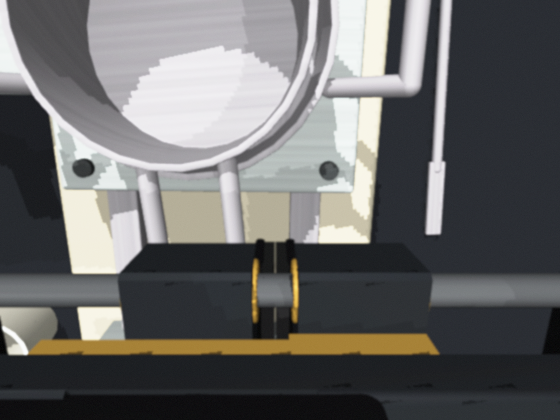

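View pics/s6.png

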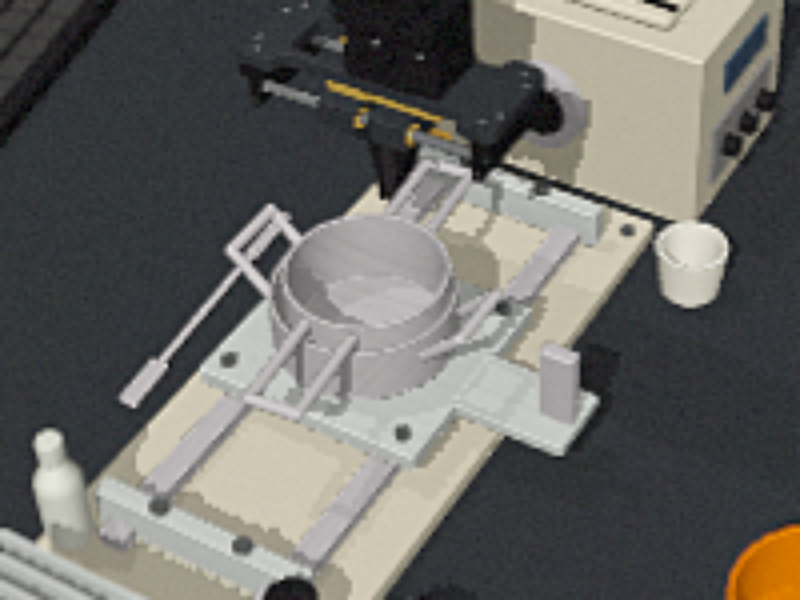

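```bash
python3 -m jog '[{"rot":[0,0,0],"travel":[0,0.04,0],"jaw":1},{"rot":[0,0,0],"travel":[0,0.04,0],"jaw":1},{"rot":[0,0,0],"travel":[-0.12,0,0],"jaw":1},{"rot":[0,0,0],"travel":[-0.13,0,0],"jaw":1},{"rot":[0,0,0],"travel":[-0.13,0,0],"jaw":1},{"rot":[0,0,0],"travel":[0,0,0],"jaw":1}]'
python3 - <<'E'
from h import *
np.set_printoptions(precision=4,suppress=True)
p,R,s=tool();print(p,s['ft_force'],s['joint_positions'])
d=np.r_[.4555,.077,p[2]]-p;print('travel',R.T@d/.3)
E
```

```text
time: 6.95
position: [0.6445, -0.0249, 0.1959]
tool_rot: [1.361, 1.101, -1.346]
ft_force: [1.1, 0.1, 0.9]
grip_width: 0.005
[ 0.6445 -0.0249  0.1959] [1.0569 0.1398 0.8838] [-0.5758  0.3769  0.741   1.5357 -0.2613  1.3193 -0.0065]
travel [-0.0066 -0.6848 -0.2082]
```

```bash
python3 -m jog '[{"rot":[0,0,0],"travel":[0,-0.114,-0.035],"jaw":1},{"rot":[0,0,0],"travel":[0,-0.114,-0.035],"jaw":1},{"rot":[0,0,0],"travel":[0,-0.114,-0.035],"jaw":1},{"rot":[0,0,0],"travel":[0,-0.114,-0.035],"jaw":1},{"rot":[0,0,0],"travel":[0,-0.114,-0.035],"jaw":1},{"rot":[0,0,0],"travel":[0,-0.114,-0.035],"jaw":1},{"rot":[0,0,0],"travel":[0,0,0],"jaw":1},{"rot":[0,0,0],"travel":[0,0,0],"jaw":1}]'
python3 - <<'E'
from h import *
np.set_printoptions(precision=4,suppress=True)
p,R,s=tool();print(p,R[:,1:])
d=np.r_[.4555,.077,p[2]]-p;print('travel',R.T@d/.3)
cv2.imwrite('pics/w7.png',ctrl.get_image('wrist')[:,:,::-1])
cv2.imwrite('pics/s7.png',cv2.resize(ctrl.get_image('side')[160:310,140:340,::-1],(800,600)))
for q in []: pass
E
```

```text
time: 7.75
position: [0.4523, 0.079, 0.1899]
tool_rot: [1.356, 1.108, -1.353]
ft_force: [1.0, -0.3, -0.0]
grip_width: 0.004
[0.4523 0.079  0.1899] [[ 0.9803 -0.1976]
 [-0.1976 -0.9803]
 [ 0.0011 -0.0012]]
travel [0.     0.0118 0.0043]
```

View pics/w7.png

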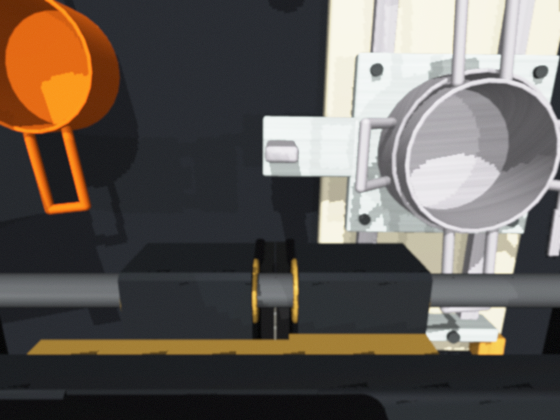

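View pics/s7.png

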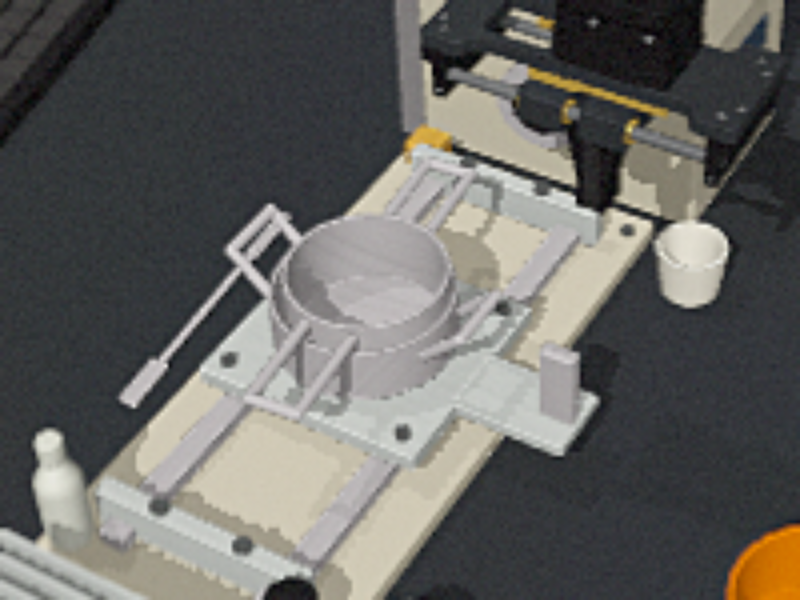

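Run:
```python
from h import *
np.set_printoptions(precision=4,suppress=True)
p,R,s=tool();print(p)
p=np.array([.4523,.079,.1899]) if np.linalg.norm(p-[.4523,.079,.1899])>.004 else p
t=wback((282,147),.1,p,R);print('tab',t, 'tool rel',R.T@(t-p))
S=[wback(q,.05,p,R) for q in[(376,70),(540,72),(364,218),(513,221)]];print(S,np.mean(S,0))
```

```text
[0.4532 0.0777 0.1898]
tab [0.4687 0.1212 0.1   ] tool rel [ 0.0898  0.0064 -0.0457]
[array([0.5529, 0.1602, 0.05  ]), array([0.6795, 0.1328, 0.05  ]), array([0.527 , 0.0411, 0.05  ]), array([0.6549, 0.0121, 0.05  ])] [0.6036 0.0865 0.05  ]
```

```bash
python3 -m jog '[{"rot":[0,0,0],"travel":[0.13,0.02,0],"jaw":1},{"rot":[0,0,0],"travel":[0.14,0,0],"jaw":1},{"rot":[0,0,0],"travel":[0.136,0,0],"jaw":1},{"rot":[0,0,0],"travel":[0,0,0],"jaw":1},{"rot":[0,0,0],"travel":[0,0,-0.04],"jaw":1},{"rot":[0,0,0],"travel":[0,0,-0.04],"jaw":1},{"rot":[0,0,0],"travel":[0,0,-0.02],"jaw":1},{"rot":[0,0,0],"travel":[0,0,0],"jaw":1}]'
python3 - <<'E'
from h import *
np.set_printoptions(precision=4,suppress=True)
p,R,s=tool();print(p,s['ft_force'])
cv2.imwrite('pics/w8.png',ctrl.get_image('wrist')[:,:,::-1])
E
```

```text
time: 8.65
position: [0.466, 0.1079, 0.0697]
tool_rot: [1.358, 1.106, -1.352]
ft_force: [-0.5, -1.8, -0.1]
grip_width: 0.001
[0.466  0.1079 0.0697] [-0.5053 -1.832  -0.0705]
```

View pics/w8.png

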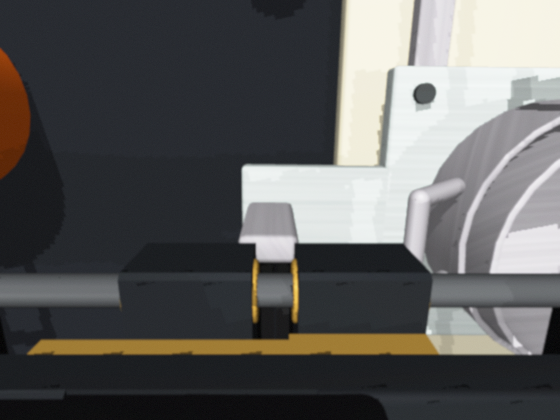

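```bash
python3 -m jog '[{"rot":[0,0,0],"travel":[0,0,-0.02],"jaw":1},{"rot":[0,0,0],"travel":[0,0,-0.033],"jaw":1},{"rot":[0,0,0],"travel":[0,0,-0.033],"jaw":1},{"rot":[0,0,0],"travel":[0,0,-0.033],"jaw":1},{"rot":[0,0,0],"travel":[0,0,-0.033],"jaw":1},{"rot":[0,0,0],"travel":[0,0,-0.033],"jaw":1},{"rot":[0,0,0],"travel":[0,0,-0.033],"jaw":1},{"rot":[0,0,0],"travel":[0,0,-0.02],"jaw":1}]'
python3 -m jog '[{"rot":[0,0,0],"travel":[0,0,-0.01],"jaw":1},{"rot":[0,0,0],"travel":[0,0,-0.01],"jaw":1},{"rot":[0,0,0],"travel":[0,0,0],"jaw":1}]'
python3 -m jog '[{"rot":[0,0,0],"travel":[0,0,-0.01],"jaw":1},{"rot":[0,0,0],"travel":[0,0,0],"jaw":1}]'
```

```text
time: 9.5
position: [0.4796, 0.1756, 0.0689]
tool_rot: [1.357, 1.104, -1.356]
ft_force: [1.5, -6.7, 3.6]
grip_width: 0.006
time: 9.8
position: [0.4801, 0.1785, 0.0688]
tool_rot: [1.355, 1.102, -1.36]
ft_force: [-1.5, -11.5, 7.4]
grip_width: 0.007
time: 10.0
position: [0.4801, 0.1785, 0.0688]
tool_rot: [1.352, 1.1, -1.364]
ft_force: [-5.3, -18.2, 11.5]
grip_width: 0.004
```

Run:
```python
from h import *
np.set_printoptions(precision=4,suppress=True)
p,R,s=tool();print(p,s['ft_force'])
cv2.imwrite('pics/w9.png',ctrl.get_image('wrist')[:,:,::-1])
cv2.imwrite('pics/s9.png',cv2.resize(ctrl.get_image('side')[190:340,100:300,::-1],(800,600)))
cv2.imwrite('pics/t9.png',cv2.resize(ctrl.get_image('top')[110:260,140:340,::-1],(800,600)))
```

```text
[0.4801 0.1785 0.0688] [ -5.3429 -18.2225  11.4521]
```

View pics/s9.png

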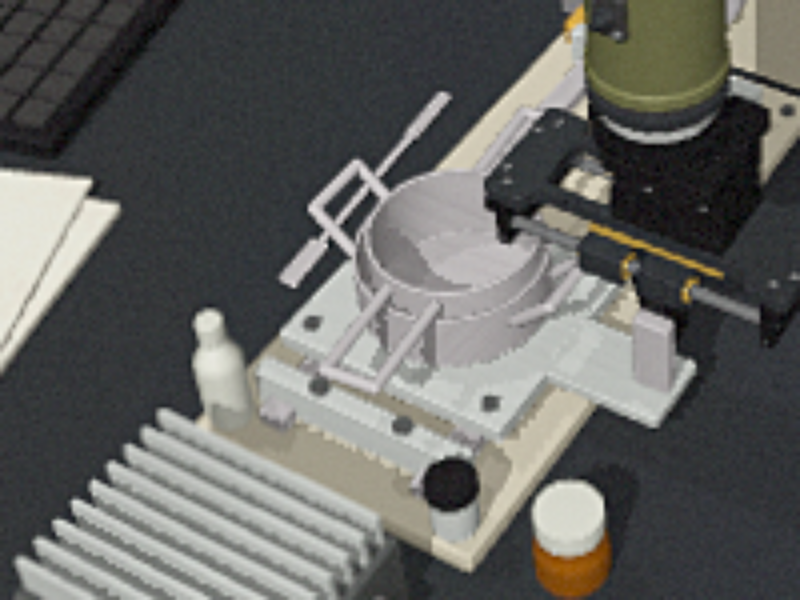

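View pics/t9.png

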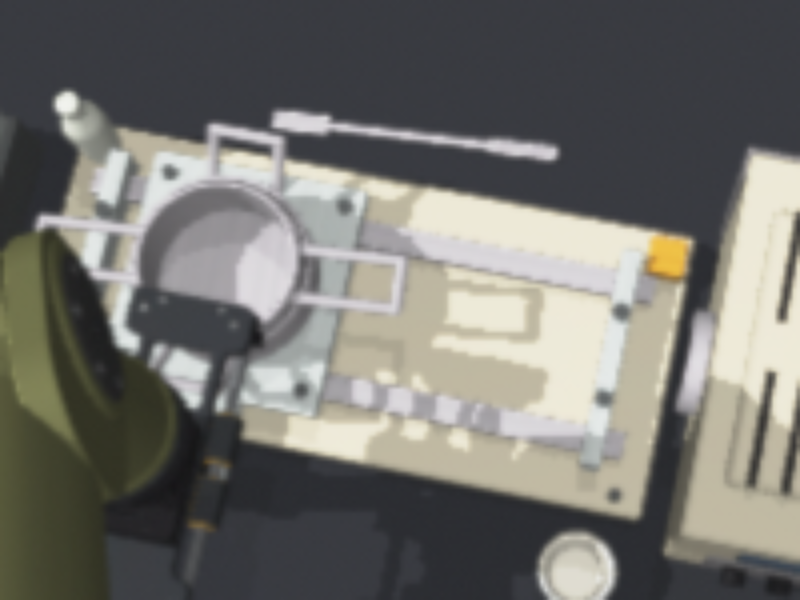

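View pics/w9.png

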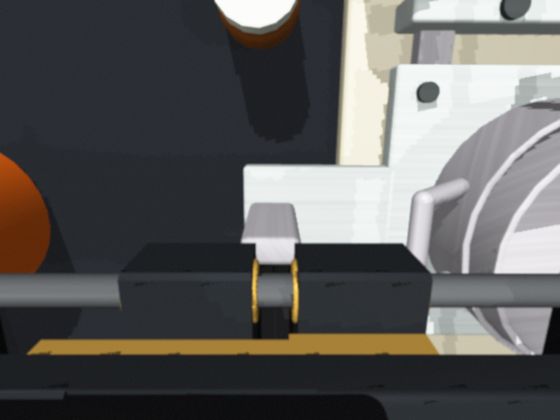

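Run:
```python
from h import *
np.set_printoptions(precision=4,suppress=True)
c=lambda x,y:(140+x/4,110+y/4)
a=[back('top',c(*q),.05) for q in[(170,172),(344,206),(302,388)]]
b=[back('top',c(*q),.05) for q in[(283,193),(460,229),(418,413)]]
for i,j in zip(a,b): print(i-j,np.linalg.norm(i-j))
def line(q1,q2,z=.1): 
    d=back('top',c(*q2),z)-back('top',c(*q1),z);return np.degrees(np.arctan2(d[1],d[0]))
print(line((305,250),(402,258)),line((300,303),(397,309)),line((40,220),(142,230)))
```

```text
[0.0161 0.0781 0.    ] 0.07975064685324346
[0.0172 0.0789 0.    ] 0.0807010726305222
[0.0175 0.0772 0.    ] 0.07919186078360559
-95.53292933602967 -94.25131090812698 -96.51757686232344
```

```bash
python3 -m jog '[{"rot":[0,0,0],"travel":[0,0,0.05],"jaw":1},{"rot":[0,0,0],"travel":[0,0,0.03],"jaw":1},{"rot":[0,0,0],"travel":[-0.13,0,0],"jaw":1},{"rot":[0,0,0],"travel":[-0.13,0,0],"jaw":1},{"rot":[0,0,0],"travel":[0,0,-0.1],"jaw":1},{"rot":[0,0,0],"travel":[0,0,-0.1],"jaw":1},{"rot":[0,0,0],"travel":[0,0,-0.05],"jaw":1},{"rot":[0,0,0],"travel":[0,0,0],"jaw":1}]'
python3 - <<'E'
from h import *
np.set_printoptions(precision=4,suppress=True)
p,R,s=tool();print(p,R[:,1:],s['ft_force'])
cv2.imwrite('pics/w10.png',ctrl.get_image('wrist')[:,:,::-1])
cv2.imwrite('pics/s10.png',cv2.resize(ctrl.get_image('side')[190:340,100:300,::-1],(800,600)))
E
```

```text
time: 10.95
position: [0.4896, 0.2379, 0.1455]
tool_rot: [1.353, 1.11, -1.353]
ft_force: [-0.1, 0.8, 1.2]
grip_width: 0.006
[0.4896 0.2379 0.1455] [[ 0.9805 -0.1963]
 [-0.1963 -0.9806]
 [-0.0003 -0.0002]] [-0.05    0.761   1.1826]
```

View pics/s10.png

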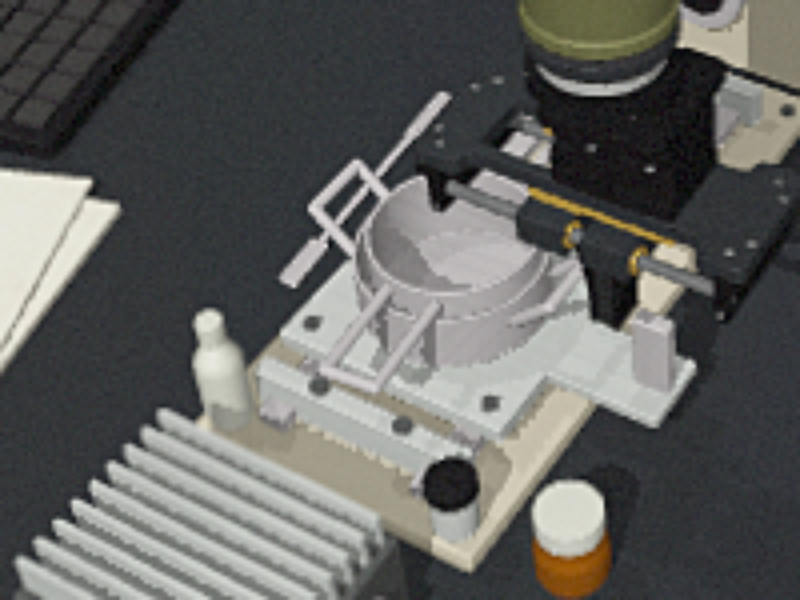

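View pics/w10.png

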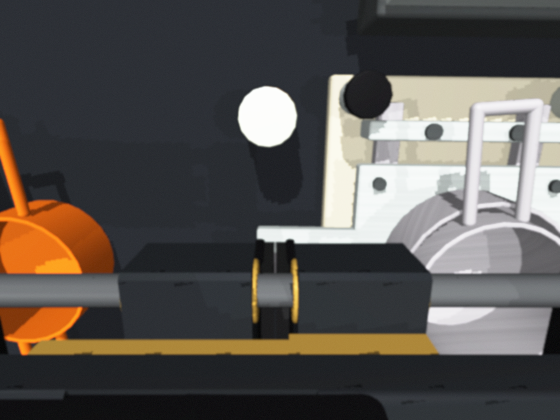

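```bash
python3 -m jog '[{"rot":[0,0,0],"travel":[0.13,0,0],"jaw":1},{"rot":[0,0,0],"travel":[0.12,0,0],"jaw":1},{"rot":[0,0,0],"travel":[0,0,0],"jaw":1},{"rot":[0,0,0],"travel":[0,0,0.04],"jaw":1},{"rot":[0,0,0],"travel":[0,0,0.03],"jaw":1},{"rot":[0,0,0],"travel":[0,0,0],"jaw":1}]'
python3 - <<'E'
from h import *
np.set_printoptions(precision=4,suppress=True)
p,R,s=tool();print(p,s['ft_force'])
cv2.imwrite('pics/w11.png',ctrl.get_image('wrist')[:,:,::-1])
cv2.imwrite('pics/s11.png',cv2.resize(ctrl.get_image('side')[190:340,100:300,::-1],(800,600)))
E
```

```text
time: 11.65
position: [0.4872, 0.213, 0.0727]
tool_rot: [1.361, 1.105, -1.356]
ft_force: [0.9, 0.4, -0.0]
grip_width: 0.012
[0.4872 0.213  0.0727] [ 0.9036  0.4365 -0.0395]
```

View pics/s11.png

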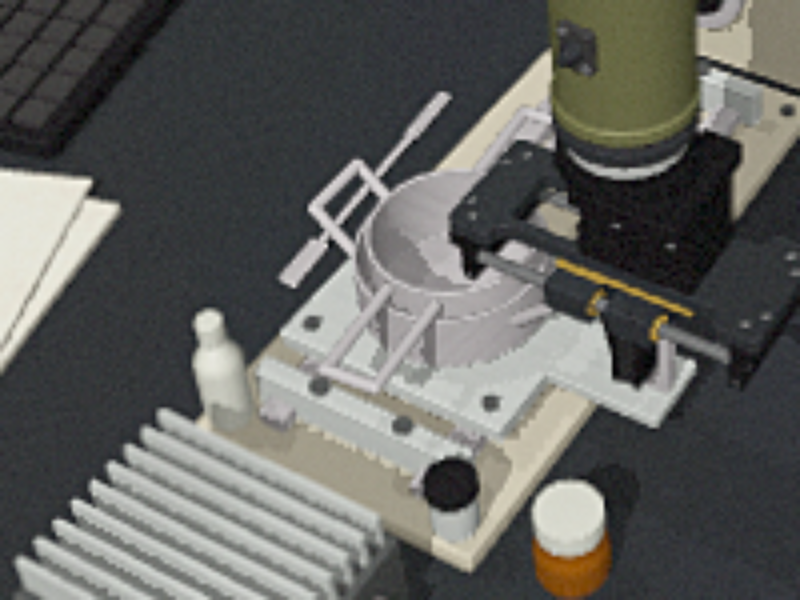

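```bash
python3 -m jog '[{"rot":[0,0,0],"travel":[0,0,0.03],"jaw":1},{"rot":[0,0,0],"travel":[0,0,0.04],"jaw":1},{"rot":[0,0,0],"travel":[0,0,0.04],"jaw":1},{"rot":[0,0,0],"travel":[0,0,0.04],"jaw":1},{"rot":[0,0,0],"travel":[0,0,0.04],"jaw":1},{"rot":[0,0,0],"travel":[0,0,0.04],"jaw":1},{"rot":[0,0,0],"travel":[0,0,0.04],"jaw":1},{"rot":[0,0,0],"travel":[0,0,0.04],"jaw":1}]'
python3 -m jog '[{"rot":[0,0,0],"travel":[0,0,0.04],"jaw":1},{"rot":[0,0,0],"travel":[0,0,0.04],"jaw":1},{"rot":[0,0,0],"travel":[0,0,0.04],"jaw":1},{"rot":[0,0,0],"travel":[0,0,0.03],"jaw":1},{"rot":[0,0,0],"travel":[0,0,0.03],"jaw":1},{"rot":[0,0,0],"travel":[0,0,0.02],"jaw":1},{"rot":[0,0,0],"travel":[0,0,0],"jaw":1}]'
```

```text
time: 12.55
position: [0.4678, 0.1271, 0.0721]
tool_rot: [1.36, 1.111, -1.351]
ft_force: [-1.2, 7.4, 2.3]
grip_width: 0.007
time: 13.25
position: [0.4555, 0.066, 0.0715]
tool_rot: [1.359, 1.109, -1.354]
ft_force: [-0.5, 4.2, 1.2]
grip_width: 0.008
```

```bash
python3 -m jog '[{"rot":[0,0,0],"travel":[0,0,0.02],"jaw":1},{"rot":[0,0,0],"travel":[0,0,0.015],"jaw":1},{"rot":[0,0,0],"travel":[0,0,0.01],"jaw":1},{"rot":[0,0,0],"travel":[0,0,0],"jaw":1}]'
python3 -m jog '[{"rot":[0,0,0],"travel":[0,0,0.01],"jaw":1},{"rot":[0,0,0],"travel":[0,0,0.01],"jaw":1},{"rot":[0,0,0],"travel":[0,0,0],"jaw":1}]'
```

```text
time: 13.65
position: [0.4533, 0.0555, 0.0715]
tool_rot: [1.361, 1.111, -1.351]
ft_force: [0.4, 9.5, 0.8]
grip_width: 0.005
time: 13.95
position: [0.4533, 0.0555, 0.0717]
tool_rot: [1.366, 1.116, -1.344]
ft_force: [3.8, 23.3, -6.7]
grip_width: 0.003
```

Against the stop (position fixed while the force rises). Back off, lift away and check.

```bash
python3 -m jog '[{"rot":[0,0,0],"travel":[0,0,-0.05],"jaw":1},{"rot":[0,0,0],"travel":[0,0,-0.04],"jaw":1},{"rot":[0,0,0],"travel":[-0.15,0,0],"jaw":1},{"rot":[0,0,0],"travel":[-0.15,0,0],"jaw":1},{"rot":[0,0,0],"travel":[-0.15,0,0],"jaw":1},{"rot":[0,0,0],"travel":[0,0,-0.15],"jaw":1},{"rot":[0,0,0],"travel":[0,0,-0.15],"jaw":1},{"rot":[0,0,0],"travel":[0,0,-0.15],"jaw":1}]'
python3 -m jog '[{"rot":[0,0,0],"travel":[0,0,-0.15],"jaw":1},{"rot":[0,0,0],"travel":[0,0,-0.15],"jaw":1},{"rot":[0,0,0],"travel":[0,0,0],"jaw":1}]'
python3 - <<'E'
from h import *
cv2.imwrite('pics/s12.png',cv2.resize(ctrl.get_image('side')[160:310,140:340,::-1],(800,600)))
cv2.imwrite('pics/t12.png',cv2.resize(ctrl.get_image('top')[110:260,140:340,::-1],(800,600)))
E
```

```text
time: 14.75
position: [0.4848, 0.2054, 0.2064]
tool_rot: [1.358, 1.105, -1.356]
ft_force: [0.4, -0.5, 0.5]
grip_width: 0.003
time: 15.05
position: [0.5009, 0.2997, 0.2042]
tool_rot: [1.349, 1.111, -1.351]
ft_force: [-0.5, 1.0, -0.2]
grip_width: 0.006
```

View pics/s12.png

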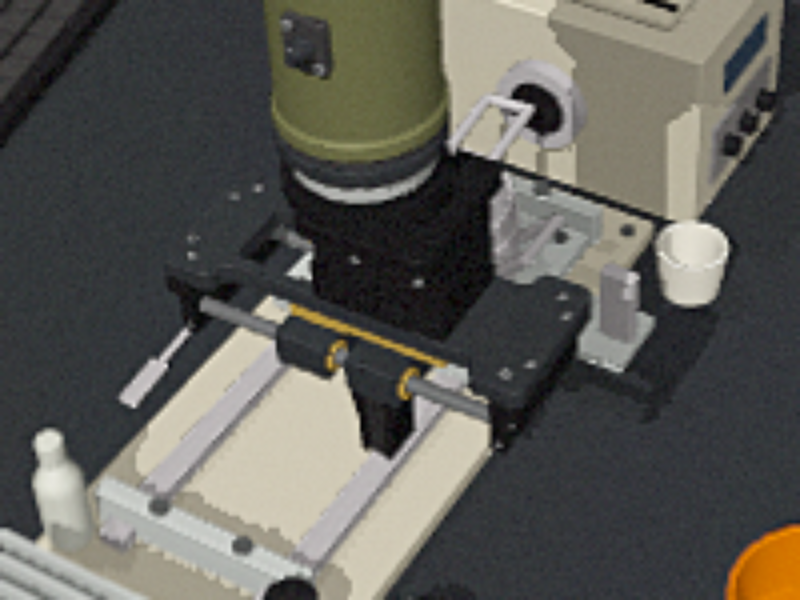

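View pics/t12.png

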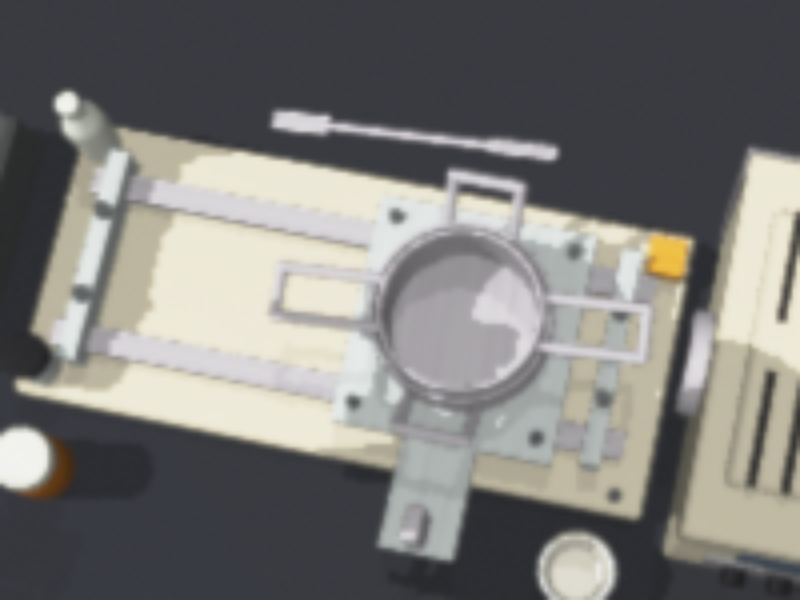

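Run:
```python
from h import *
c=lambda x,y:(140+x/4,110+y/4)
a=[back('top',c(*q),.05) for q in[(397,215),(574,251),(352,401),(536,438)]]
b=[back('top',c(*q),.05) for q in[(283,193),(460,229),(238,377),(418,413)]]
print([round(float(np.linalg.norm(i-j)),4) for i,j in zip(a,b)])
m=np.mean(a,0)
e1=back('top',c(277,290),.097);e2=back('top',c(646,332),.097);d=e2-e1
print(m,(e1+e2)/2,np.linalg.norm(d),np.degrees(np.arctan2(d[1],d[0])))
s=ctrl.get_state();print(s['time'],s['ft_force'],abs(s['qd']).max() if hasattr(s['qd'],'max') else s['qd'])
```

```text
[0.0797, 0.0785, 0.0782, 0.0797]
[0.58331693 0.00830891 0.05      ] [0.58169148 0.00817067 0.097     ] 0.237297423636824 -97.26097436219641
15.15 [-0.20452695 -0.42611391  0.70053595] 0.039987741248544026
```

```bash
python3 -m jog '[{"rot":[0,0,0],"travel":[0,0,0],"jaw":1},{"rot":[0,0,0],"travel":[0,0,0],"jaw":1},{"rot":[0,0,0],"travel":[0,0,0],"jaw":1}]'; python3 -c "from bench import ctrl;print(ctrl.close_job())"
```

```text
time: 15.45
position: [0.5023, 0.2913, 0.2062]
tool_rot: [1.358, 1.106, -1.357]
ft_force: [-0.5, -0.5, 0.6]
grip_width: 0.006
the job is handed in; nothing more can be done
None
```

The job is handed in at 15.5 s of the 58 s allowed; handing in reports no verdict.

**What I did:** I pushed the steel dish's far handle round clockwise with the shut fingers until the dish dropped into the larger one and its handles lay along the slide. Then I pushed the carriage by its tab to the stop away from the analyser, and back to the stop next to it. I lifted the arm clear before handing in.

**Last checks:**
- **Carriage travel:** it moved about 80 mm from the middle to the far stop and 78–80 mm to the analyser stop, measured in the top-camera pictures. At both stops the tool stopped moving while the pushing force rose to about 19–24 N, so the carriage was against the stop.
- **Dish angle:** the handles are about 85° from the outer handles. An earlier reading at the far stop gave about 83°, so they are a few degrees short of exactly square.
- **Dish seating:** it is centred within about 2 mm. Its handle length in the picture fits the seated height, but I had no direct height or tilt measurement; it looked level.
- **Bystanders:** the bottle, spatula, brass weight, cup and jar are where they were in the top view. The gripper partly hid the sample pot in the last side view, though the part showing had not moved.
- **Robot:** force about zero, touching nothing.

No check failed.

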